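# Swing a copper link blank against the drill jig's stop and lock it with the cam

## Robot

A 6-joint arm with a two-finger parallel gripper is mounted at the origin on a cart in front of the work surface, level with it; the furniture and walls round the work are solid. World frame = base frame: x ahead of the robot, y to its left, z up, the work surface at z = 0. Lengths are in m, angles in rad, forces in N, time in s.
With the tool pointing down it reaches from about 0.375 to 0.975 m from the base axis. Payload 3.8 kg.
Tool frame: the origin (TCP) lies between the finger pads; the fingertips stand 17 mm ahead of it and the grasp point (between the pads) lies 2 mm behind it; z points along the fingers, y is the line along which they close (so a half turn about z gives the same grasp; the last joint's range is limited). The gripper opens to 85 mm and grips with 20 to 120 N. Pads are 22 mm wide; open, the fingers measure 114 mm over their backs; the gripper's body (76 mm by 85 mm) begins 54 mm behind the grasp point. The pads swing forward as they close: fully open they stand 13 mm farther back than shut.
Start: joints at [1.093, 0.264, 1.604, -0, 1.274, -0.037], TCP at [0.288, 0.61, 0.227] pointing down, gripper open.
Joint ranges: [-2.63, 2.63], [-0.94, 2.18], [0.31, 2.57], [-1.31, 4.45], [0, 2.66], [-2.55, 2.55]. Speed limits (rad/s): [2.57, 2.57, 3.14, 3.14, 3.14, 3.14].

## Interface

Orientations are given as a rotation vector (axis times angle).
In Python, from workcell import bot gives the robot as it stands.
- The arm moves only by the tool play_rows, never from a script. Its argument "steps" is one flat list of numbers, 4 for each row, row after row: the shift along the tool's x, y, z in m, then the turn about the tool's z in rad. A call has 1 to 10 rows; each row is the pose to reach, as a shift and turn from the pose commanded when the call began, along the tool's axes at that moment; what a row does not reach only later rows make up. A row lasts 1/8 s, in which the tool goes at most 62.5 mm and 10.7 degrees, less where a joint would pass 70% of its speed; a pose out of reach is approached as far as the arm can. A call with a gripper value outside its range is refused whole. "jaw" is the closure in counts, from 0 (fully open) to 255 (shut), set as the call begins (left out, the last holds). The fingers move at their own pace and stop on an object; "grip_force" is the grip in N (left out, the last holds). Time passes only in rows, so rows that repeat a pose let the fingers close. It gives the time, the measured TCP pose, the force, the opening and the grip force at its end, in the units of the state.
- bot.read_state(): the state, without advancing time (a new reading comes with each control period).
- bot.read_camera(name): name is "scene" or "top" or "wrist"; returns a dict with "pixels" (384x512x3 uint8, blue, green, red), "mtx" (3x3 intrinsics, pixels), "R" (3x3) and "t" (3): a world point X has camera coordinates R X + t. Camera axes: x right, y down, z forward; pixel columns grow to the right and rows downward; lengths in m; the calibration is good to about 2 mm. The wrist camera is an equidistant fisheye: a pixel r from the principal point sees the ray r / f radians off the axis. A picture is of the moment at which its call begins. There is no depth.
- bot.finish_job(): hands the job in; it is judged then, once.
The state is a dict: "time": time; "q": joint angles; "joint_vel": joint speeds; "joint_torque": joint torques, N m; "tool_pos": TCP position; "tcp_rot": TCP orientation; "wrist_force": force on the tool from outside, world axes, zero at the start; "torque": the same for the moment, N m; "width": opening from 0.0 (shut) to 1.0 (fully open); "grip_force": force on a finger pad.
Only numpy, scipy, OpenCV 4.12 (cv2) and the standard library are available. Lean on these libraries where they do the work, as an engineer would, in place of code of your own. Each camera call takes 0.05 s, during which the arm holds its last target. There are 200 camera calls.

## Task

The copper blank sits loosely on the drill jig's pin and lies askew. Push its free, rounded end round until it bears on the stop screw at the back of the jig, then pull the jig's cam lever round until the cam bites on the blank's edge and holds it pressed firmly against the stop, ready for drilling. Close it by feel and do not force it, keep the blank flat on the plate and on its pin, let go, and leave the other things on the desk alone.

Things in the scene. Friction and masses are not known exactly. Their poses are not given: they have to be found in the camera images.
- jig: Drill jig screwed to the desk: aluminium plate 255 x 175, 12 mm thick. Origin on the desk under the axis of the locating pin; +x along the blank when home, +y towards the stop side (mostly away from the robot), z up. In mm: plate x -35..220, y -120..55; bush bridge (the blank passes under it) x 45..105, y -20..48, top z 42; dark stop block x 148..182, y 25..47, top z 34.
- pin_top (a point): Top of the steel locating pin, diameter 8 mm, which stands 17.5 mm above the plate through the blank's 9 mm hole.
- blank: Copper bar 212.5 x 25 x 8 mm, 0.24 to 0.4 kg, lying on the plate. Origin: centre of the hole at its square end, underside (z = 12 mm). +x along the bar to the free end, a half-round nose of radius 12.5 mm centred at x = 187.5 mm. Starts turned 0.12 to 0.28 rad clockwise (seen from above) of the jig's x; home is within 0.04 rad of parallel. Drags on the plate with 1 to 2 N.
- stop: Carrier of the stop screw (steel, diameter 10 mm) that sticks out of the stop block towards the jig's -y, at the blank's height. Origin at jig x 165, y 6, z 16.5 mm, axes as the jig's. The screw's tip lies at y = +0.5 to +12.5 mm of this frame: its setting differs each time and is not reported, so find it by touch. It is locked and does not yield.
- cam (a joint): Cam lever angle, rad: 0 open, growing clockwise from above, at most 2.45; starts at 0.05 to 0.5, clear of the blank's swing. Dry drag 0.35 N m (4 N at the handle); it stays where left. Its eccentric steel disc, at the blank's height, meets the -y edge of a blank on the stop somewhere in 1.6 to 2.3 rad; then the resistance climbs steeply: a 15 to 20 N pull at the handle clamps well, over 30 N is too much.
- cam_pivot (a point): The cam's vertical pivot axis, at jig x 100, y -53.5 mm (this point on the plate's top, z = 12 mm).
- cam_handle (a point): Middle of the black upright round handle on the cam lever's end: diameter 17 mm, from z = 30 to 69 mm above the desk, this point at z = 49 mm, 85 mm from the pivot axis. In the jig's frame the lever points (-1.047 - cam angle) rad from +x. The flat lever below it is 16 mm wide, z 23..30 mm.
- spare_blank: Bystander: a second copper blank like the first, spare, lying flat on the desk to the left of the jig; origin under its hole.
- calipers: Bystander: digital calipers lying flat, 190 mm long.
- marker: Bystander: white marker pen with a black cap, lying, 130 mm.
- side_cutters: Bystander: red-handled side cutters lying flat, 125 mm.
- tape_roll: Bystander: roll of pale tape lying flat, diameter 60, 19 mm high.
- multimeter: Bystander: blue multimeter lying on its back, 206 x 96 x 62 mm.
- screwdriver: Bystander: orange screwdriver, lying, 142 mm.
- magnet: Bystander: small grey block magnet 27 x 27 x 10 mm lying on the jig plate's front right corner, clear of the blank's swing.
- tape_small: Bystander: roll of orange tape lying flat, diameter 68, 29 mm high.

How it is judged:
By the outcome, as a careful person would: the job done as asked, in the order asked, and still so for the second after the job is handed in, with the robot touching nothing.
It also fails if it takes over 58 s, if anything falls off the work surface, if the arm or the gripper's body presses on something with over 40 N, if the wrist force passes 120 N, or if a joint passes its speed limit or range.

## Working session

There is one attempt and no reset: what is moved stays moved. The work goes in short steps, Python scripts to look and compute and a tool call to move; the robot and the scene stay as the last step left them, time stands still between calls to the robot, and variables do not carry over. Pictures are saved under pics/ and viewed, at most 11 in all, crops included, and the job is handed in when it is done.

Besides the shell and the picture viewer there is one more tool, called after "Emit:" as name(argument=value, ...), one argument or row to a line, values as JSON. play_rows: Moves the arm, as the interface text tells. Its arguments: {"type":"object","properties":{"steps":{"type":"array"},"jaw":{"type":"number"},"grip_force":{"type":"number"}},"required":["steps"]}

```bash
mkdir -p pics; ls
python3 - <<'E'
from workcell import bot
import cv2, pickle
s=bot.read_state(); print(s)
d={}
for n in("scene","top"):
    c=bot.read_camera(n); d[n]=c; cv2.imwrite(f"pics/{n}0.png",c["pixels"]); print(n,c["mtx"],c["R"],c["t"])
pickle.dump(d,open("c0.pkl","wb"))
E
```

```text
pics
{'time': 0.0, 'q': array([ 1.09307901e+00,  2.64764077e-01,  1.60540610e+00, -6.53833832e-06,
        1.27368079e+00, -3.69072825e-02]), 'joint_vel': array([ 9.45968214e-05,  1.13166763e-03,  2.37191327e-03, -9.24976611e-04,
        5.15643364e-04,  2.46987437e-04]), 'joint_torque': array([-3.59966807e-04, -5.15117812e+01, -3.67305386e+01, -4.81179086e-05,
        1.30140755e-02, -1.56828509e-05]), 'tool_pos': array([0.28766674, 0.60980384, 0.22593733]), 'tcp_rot': array([-0.68670258, -3.06503826,  0.00343244]), 'wrist_force': array([-0.23384398,  1.14188748, -1.31600301]), 'torque': array([ 0.01650106,  0.00413397, -0.01616811]), 'grip_force': 0.0, 'width': 0.9971224276991077}
scene [[465.86906884   0.         259.29733248]
 [  0.         465.86906884 187.20672484]
 [  0.           0.           1.        ]] [[ 0.50339514 -0.86405282 -0.00246385]
 [-0.38819605 -0.22361276 -0.89403644]
 [ 0.77194376  0.45101005 -0.44798746]] [-0.22188744  0.27496044  0.89568105]
top [[452.4396392    0.         256.34306328]
 [  0.         452.4396392  191.28913804]
 [  0.           0.           1.        ]] [[ 0.00291027 -0.9998465  -0.01727757]
 [-0.99834029 -0.00191126 -0.05755869]
 [ 0.05751684  0.01741641 -0.99819261]] [0.06156639 0.52446302 1.33967554]
```

View pics/top0.png

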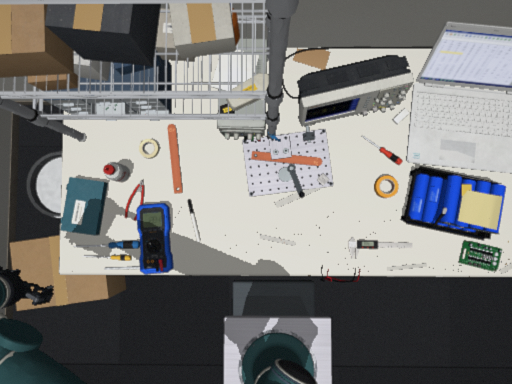

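View pics/scene0.png

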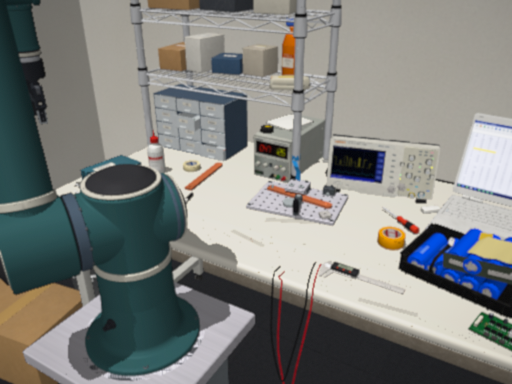

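The top view shows the jig plate at about (243–333, 130–197), with the blank at (252–322, 150–165) and the cam handle at about (299, 193). The shelf post stands behind the jig, near (272, 130). I'll zoom in next.

```bash
cat > h.py <<'E'
import numpy as np, cv2
def ray(c,u,v,z):
    d=c["R"].T@np.linalg.solve(c["mtx"],[u,v,1.]); o=-c["R"].T@c["t"]
    return o+d*(z-o[2])/d[2]
def proj(c,X):
    p=c["mtx"]@(c["R"]@np.asarray(X)+c["t"]); return p[:2]/p[2]
E
python3 - <<'E'
import pickle,cv2
from h import *
d=pickle.load(open("c0.pkl","rb")); c=d["top"]; im=c["pixels"]
cv2.imwrite("pics/topz.png",cv2.resize(im[120:205,235:345],None,fx=7,fy=7,interpolation=cv2.INTER_CUBIC))
hsv=cv2.cvtColor(im,cv2.COLOR_BGR2HSV)
m=cv2.inRange(hsv,(3,120,80),(16,255,255)); m[:,:235]=0;m[:,345:]=0;m[:140]=0;m[180:]=0
pts=cv2.findNonZero(m)
print(cv2.minAreaRect(pts))
for p in cv2.boxPoints(cv2.minAreaRect(pts)): print(p,ray(c,*p,.02))
E
```

```text
((286.31494140625, 158.39659118652344), (69.5478515625, 7.816547870635986), 5.572197437286377)
[251.32585 158.90985] [0.62129496 0.07808691 0.02      ]
[252.08482 151.13025] [0.64478467 0.07589124 0.02      ]
[321.30402 157.88333] [ 0.62452336 -0.13129416  0.02      ]
[320.54504 165.66293] [ 0.60113566 -0.12890663  0.02      ]
```

View pics/topz.png

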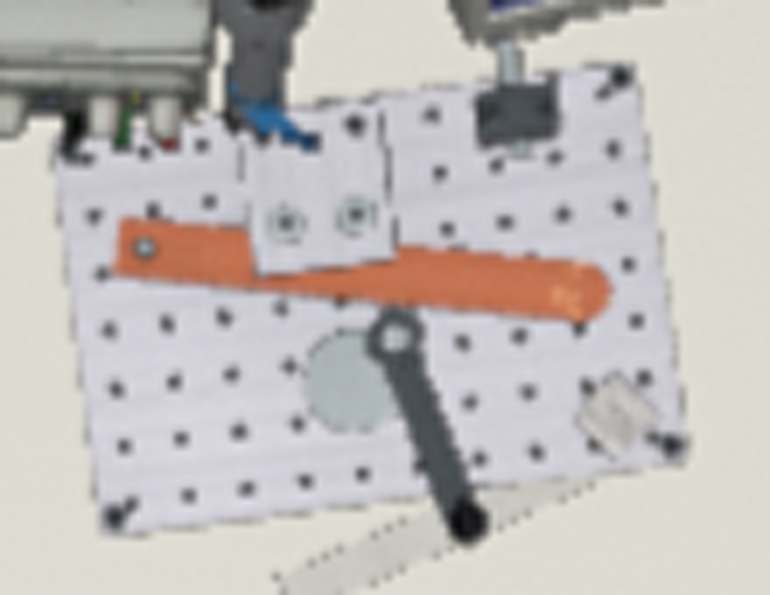

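The crop shows the pin at (146,247), the pivot at (397,337) and the handle top at (467,520). The plate corners are at (100,535), (688,460) and (632,65), and the screw tip sits near (518,152).

Run:
```python
import pickle
from h import *
d=pickle.load(open("c0.pkl","rb")); c=d["top"]
f=lambda x,y,z:ray(c,(x+.5)/7-.5+235,(y+.5)/7-.5+120,z)
pin=f(146,247,.0295);fl=f(100,535,.012);fr=f(688,460,.012);br=f(632,65,.012);pv=f(397,337,.03);h=f(467,520,.069)
J=[[0,0],[-35,-120],[220,-120],[220,55],[100,-53.5]];W=[pin,fl,fr,br,pv]
J=np.array(J)/1e3;W=np.array(W)[:,:2]
# rigid 2D fit
jc,wc=J.mean(0),W.mean(0);z=((W-wc)@[1,1j])@np.conj((J-jc)@[1,1j]);th=np.angle(z)
R=np.array([[np.cos(th),-np.sin(th)],[np.sin(th),np.cos(th)]]);o=wc-R@jc
print("th",th,"o",o,"res mm",((J@R.T+o-W)*1e3).round(1))
hj=R.T@(h[:2]-o);print("handle jig",hj,"w",h, "cam",-1.047-np.arctan2(*(hj-[.1,-.0535])[::-1]), np.linalg.norm(hj-[.1,-.0535]))
b=R.T@(np.array([-.1313+.0,0])*0+ (np.array([.62452,-.13129])+np.array([.60114,-.12891]))/2-o);print("blank end jig",b, np.arctan2(b[1],b[0]), "tip of screw",R.T@(f(518,152,.02)[:2]-o))
np.savez("jig.npz",R=R,o=o,th=th)
```

```text
th -1.442316323970377 o [0.63297721 0.0663011 ] res mm [[ 0.8  0.7]
 [-0.8  0.3]
 [-0.8 -0.9]
 [ 2.  -1.4]
 [-1.1  1.2]]
handle jig [ 0.11716392 -0.13500276] w [ 0.51409901 -0.06719461  0.069     ] cam 0.3162361101686244 0.08329045787785987
blank end jig [ 0.19220092 -0.0451454 ] -0.23070440815052765 tip of screw [0.16377881 0.02078179]
```

```bash
cat >> h.py <<'E'
from scipy.spatial.transform import Rotation as Ro
g=np.load("jig.npz"); JR,JO,TH=g["R"],g["o"],float(g["th"])
def j2w(x,y): return JR@(np.array([x,y])/1e3)+JO
def rel(s,x,y,z,yaw):
    "row (mm,mm,mm,rad) to reach jig x,y mm, z mm, tool-y world yaw"
    R=Ro.from_rotvec(s["tcp_rot"]).as_matrix()
    d=R.T@(np.r_[j2w(x,y),z/1e3]-s["tool_pos"]); a=np.arctan2(R[1,1],R[0,1])
    return (d*1e3).round(1), round(-((yaw-a+np.pi)%(2*np.pi)-np.pi),3)
def fj(s): # force in jig axes, tcp in jig mm
    return (JR.T@s["wrist_force"][:2]).round(2), (JR.T@(s["tool_pos"][:2]-JO)*1e3).round(1)
E
python3 - <<'E'
from h import *; from workcell import bot
s=bot.read_state(); print(rel(s,155,-74,120,TH+np.pi), j2w(155,-74))
E
```

```text
(array([-565.4, -514.5,  107.1]), np.float64(-0.569)) [ 0.57944679 -0.09690275]
```

Emit:
play_rows(
  steps=[-0.565,-0.514,0.03,-0.569,-0.565,-0.514,0.03,-0.569,-0.565,-0.514,0.03,-0.569,-0.565,-0.514,0.03,-0.569,-0.565,-0.514,0.03,-0.569,-0.565,-0.514,0.03,-0.569,-0.565,-0.514,0.03,-0.569,-0.565,-0.514,0.03,-0.569,-0.565,-0.514,0.03,-0.569,-0.565,-0.514,0.03,-0.569],
  jaw=255,
)

```text
time: 1.35
tool_pos: [0.5261, 0.0327, 0.2025]
tcp_rot: [0.201, -3.135, -0.0]
wrist_force: [0.6, 0.1, -0.8]
width: 0.002
grip_force: 0.0
```

Run:
```python
from h import *; from workcell import bot
s=bot.read_state(); print(s["time"],s["q"].round(2),s["width"],s["tool_pos"],rel(s,155,-74,120,TH+np.pi))
```

```text
1.35 [ 0.01  0.    1.95  0.    1.19 -1.68] 0.0015325932269734685 [0.52609773 0.03272984 0.20250416] (array([ -36.4, -135.4,   82.5]), np.float64(-0.0))
```

Emit:
play_rows(
  steps=[-0.036,-0.135,0.082,0,-0.036,-0.135,0.082,0,-0.036,-0.135,0.082,0,-0.036,-0.135,0.082,0,-0.036,-0.135,0.082,0],
)

```text
time: 1.98
tool_pos: [0.5785, -0.0942, 0.1207]
tcp_rot: [0.201, -3.134, -0.001]
wrist_force: [-0.1, -0.4, 0.3]
width: 0.001
grip_force: 0.0
```

Run:
```python
from h import *; from workcell import bot
s=bot.read_state(); print(s["time"],s["q"].round(2),s["tool_pos"],fj(s),rel(s,155,-74,31.5,TH+np.pi))
c=bot.read_camera("wrist"); cv2.imwrite("pics/w1.png",c["pixels"])
c=bot.read_camera("top"); cv2.imwrite("pics/t1.png",cv2.resize(c["pixels"][120:205,235:345],None,fx=7,fy=7,interpolation=cv2.INTER_CUBIC))
```

```text
1.975 [-0.2   0.19  1.9   0.    1.05 -1.9 ] [ 0.57854442 -0.09415543  0.12071698] (array([ 0.42, -0.14]), array([152.2, -74.5])) (array([-0.6, -2.9, 89.2]), np.float64(-0.001))
```

View pics/w1.png

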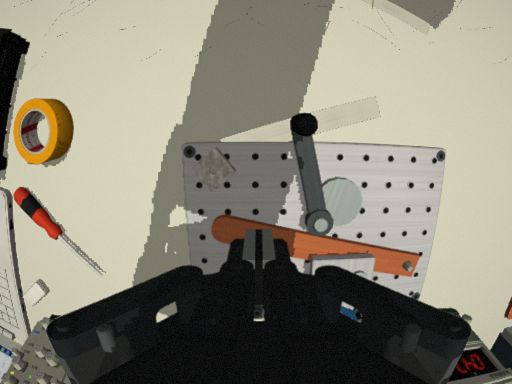

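The wrist view shows the blank, the magnet at (214,167) and the lever clear of the fingers, whose tips are at (258,235). I'll descend now.

Emit:
play_rows(
  steps=[0,-0.003,0.04,0,0,-0.003,0.07,0,0,-0.003,0.08,0,0,-0.003,0.085,0,0,-0.003,0.088,0,0,-0.003,0.088,0],
)

```text
time: 2.82
tool_pos: [0.5801, -0.0976, 0.0338]
tcp_rot: [-0.201, 3.134, -0.001]
wrist_force: [0.3, -0.3, -0.2]
width: 0.003
grip_force: 0.0
```

Run:
```python
from h import *; from workcell import bot
s=bot.read_state(); print(s["time"],s["tool_pos"],s["wrist_force"],fj(s),rel(s,155,-60,31.5,TH+np.pi))
```

```text
2.825 [ 0.58006669 -0.09758853  0.03381024] [ 0.26240505 -0.25413571 -0.2177006 ] (array([0.29, 0.23]), array([155.8, -73.5])) (array([-13.5,   0.8,   2.3]), np.float64(-0.0))
```

Emit:
play_rows(
  steps=[-0.004,0,0.0015,0,-0.009,0,0.0018,0,-0.014,0,0.0018,0,-0.018,0,0.0018,0,-0.022,0,0.0018,0,-0.026,0,0.0018,0,-0.03,0,0.0018,0,-0.034,0,0.0018,0,-0.037,0,0.0018,0,-0.037,0,0.0018,0],
)

```text
time: 4.08
tool_pos: [0.6162, -0.0928, 0.031]
tcp_rot: [-0.201, 3.135, -0.0]
wrist_force: [0.1, 0.4, 0.2]
width: 0.006
grip_force: 0.0
```

Run:
```python
from h import *; from workcell import bot
s=bot.read_state(); print(s["time"],s["tool_pos"],s["wrist_force"],fj(s))
c=bot.read_camera("wrist"); cv2.imwrite("pics/w2.png",c["pixels"])
```

```text
4.075 [ 0.61621808 -0.09277368  0.03103184] [0.12228499 0.38867196 0.16603067] (array([-0.37,  0.17]), array([155.6, -37. ]))
```

View pics/w2.png

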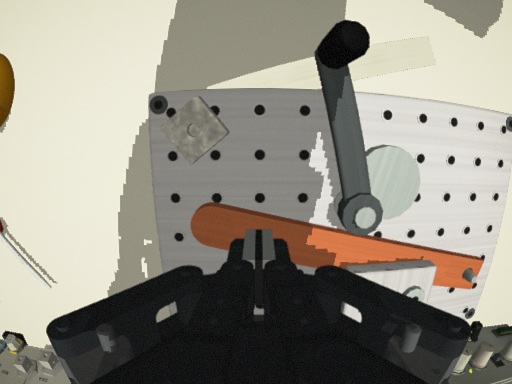

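The picture has orange showing on the -y side of the tips at (258,218), and the blank still lies askew. I'll check this against the wrist calibration before moving again.

Run:
```python
from h import *; from workcell import bot
s=bot.read_state(); R=Ro.from_rotvec(s["tcp_rot"]).as_matrix(); print(fj(s),s["tool_pos"],s["wrist_force"])
c=bot.read_camera("wrist"); M=c["mtx"];print(M)
def pf(X):
    p=c["R"]@X+c["t"]; t=np.arctan2(np.hypot(*p[:2]),p[2]); a=p[:2]/np.hypot(*p[:2]); return (M[:2,2]+M[0,0]*t*a).round(0)
def rayf(u,v,z):
    d=(np.array([u,v])-M[:2,2])/M[0,0]; t=np.hypot(*d); d=c["R"].T@np.r_[np.sin(t)*d/t,np.cos(t)]; o=-c["R"].T@c["t"]; return o+d*(z-o[2])/d[2]
print("cam",-c["R"].T@c["t"])
print("tip",pf(s["tool_pos"]+R@[0,0,.017]),"edges",pf(s["tool_pos"]+R@[.011,0,.017]),pf(s["tool_pos"]+R@[-.011,0,.017]))
J=lambda u,v,z:(JR.T@(rayf(u,v,z)[:2]-JO)*1e3).round(1)
for n,u,v,z in [("pin",471,273,.0295),("pivot",367,217,.03),("nose",193,222,.02),("edge above finger",258,216,.02),("FR corner",150,95,.012),("magnet",196,130,.022),("fingertop z14",258,230,.014)]: print(n,J(u,v,z))
t=bot.read_camera("top"); cv2.imwrite("pics/t2.png",cv2.resize(t["pixels"][120:205,235:345],None,fx=7,fy=7,interpolation=cv2.INTER_CUBIC))
```

```text
(array([-0.16,  0.23]), array([155.6, -37.2])) [ 0.61599443 -0.09277635  0.03100947] [ 0.20960831  0.19198546 -0.20681069]
[[297.31863964   0.         258.35556455]
 [  0.         297.31863964 195.5236178 ]
 [  0.           0.           1.        ]]
cam [ 0.55184744 -0.10030697  0.17656749]
tip [257. 230.] edges [257. 212.] [257. 247.]
pin [ 5.6 -6.1]
pivot [ 95.5 -50.4]
nose [192.1 -44.3]
edge above finger [155.1 -48.1]
FR corner [ 216.5 -117. ]
magnet [187.5 -95.9]
fingertop z14 [155.1 -37.3]
```

View pics/t2.png

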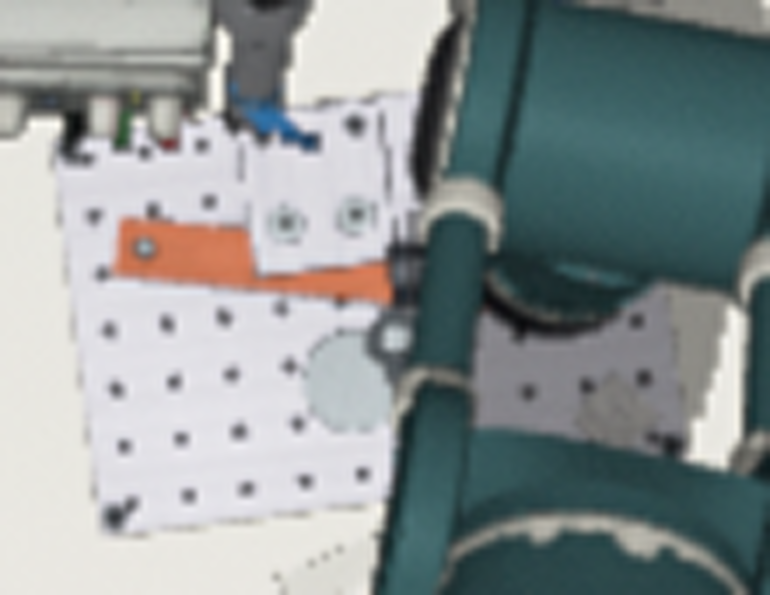

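The blank hasn't moved and the wrist force is near zero, so the shut tips must be passing over it, higher than I assumed. I'll back off to clear plate and find the tip height by touch.

Emit:
play_rows(
  steps=[0.012,0,-0.001,0,0.024,0,-0.001,0,0.037,0,0,0,0.037,0,0.001,0,0.037,0,0.002,0,0.037,0,0.003,0,0.037,0,0.003,0],
)

```text
time: 5.1
tool_pos: [0.5796, -0.0975, 0.0279]
tcp_rot: [-0.201, 3.135, -0.0]
wrist_force: [0.4, 0.5, 0.4]
width: -0.0
grip_force: 0.0
```

Emit:
play_rows(
  steps=[0,0,0.001,0,0,0,0.002,0,0,0,0.002,0],
)

```text
time: 5.48
tool_pos: [0.5792, -0.0975, 0.0258]
tcp_rot: [0.201, -3.135, -0.0]
wrist_force: [-0.5, -0.6, -0.3]
width: 0.0
grip_force: 0.0
```

Emit:
play_rows(
  steps=[0,0,0.001,0,0,0,0.002,0,0,0,0.003,0,0,0,0.003,0],
)

```text
time: 5.98
tool_pos: [0.5792, -0.0975, 0.0229]
tcp_rot: [0.201, -3.135, -0.0]
wrist_force: [-0.4, -0.1, 0.8]
width: 0.003
grip_force: 0.0
```

Emit:
play_rows(
  steps=[0,0,0.001,0,0,0,0.002,0,0,0,0.002,0],
)

```text
time: 6.35
tool_pos: [0.5792, -0.0975, 0.0209]
tcp_rot: [0.201, -3.135, -0.0]
wrist_force: [-0.5, -0.1, -0.7]
width: -0.002
grip_force: 0.0
```

Emit:
play_rows(
  steps=[0,0,0.001,0,0,0,0.002,0,0,0,0.002,0],
)

```text
time: 6.72
tool_pos: [0.5791, -0.0975, 0.0189]
tcp_rot: [0.201, -3.135, -0.0]
wrist_force: [-0.9, -1.0, -0.7]
width: 0.004
grip_force: 0.0
```

Emit:
play_rows(
  steps=[0,0,0.001,0,0,0,0.002,0,0,0,0.002,0],
)

```text
time: 7.1
tool_pos: [0.5791, -0.0975, 0.0169]
tcp_rot: [0.201, -3.135, -0.0]
wrist_force: [-0.1, -0.2, -0.8]
width: 0.003
grip_force: 0.0
```

Run:
```python
from h import *; from workcell import bot
s=bot.read_state(); print(s["tool_pos"],s["wrist_force"],s["width"],s["q"].round(2))
c=bot.read_camera("wrist"); cv2.imwrite("pics/w3.png",cv2.resize(c["pixels"][100:300,130:400],None,fx=2.9,fy=2.9,interpolation=cv2.INTER_CUBIC))
```

```text
[ 0.57911517 -0.09750132  0.01686261] [-0.13828715 -0.22664795 -0.76551381] 0.0033943660376356427 [-0.21  0.31  1.97 -0.    0.86 -1.91]
```

View pics/w3.png

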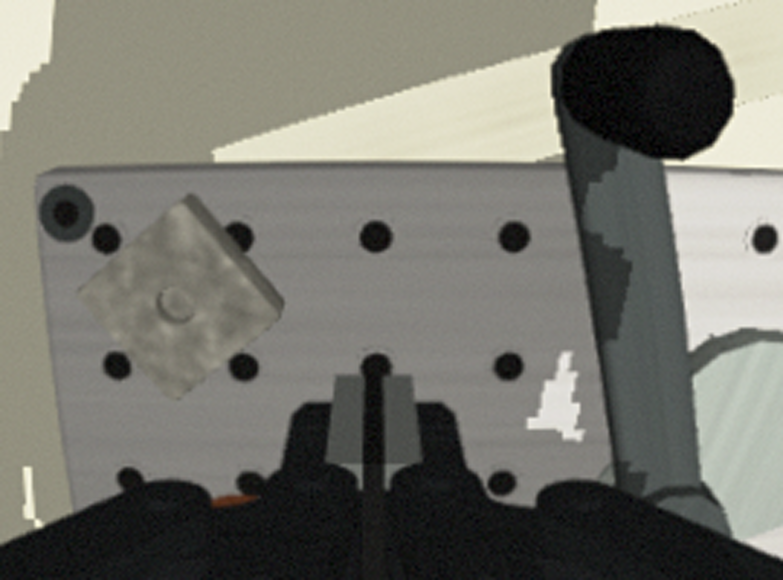

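The wrist crop shows the tips at about (375,375) and still no contact. I'll check the gap from the side with the scene camera.

Run:
```python
from h import *; from workcell import bot
s=bot.read_state(); R=Ro.from_rotvec(s["tcp_rot"]).as_matrix()
c=bot.read_camera("scene"); p=proj(c,s["tool_pos"]); t=proj(c,s["tool_pos"]+R@[0,0,.017]); print(p,t,proj(c,np.r_[j2w(155,-74),.012]))
u,v=(p-[50,45]).astype(int); im=cv2.resize(c["pixels"][v:v+75,u:u+100],None,fx=8,fy=8,interpolation=cv2.INTER_CUBIC)
for q,col in((p,(0,255,0)),(t,(255,0,255))): cv2.circle(im,tuple(((q-[u,v]+.5)*8).astype(int)),4,col,-1)
cv2.imwrite("pics/s3.png",im)
```

```text
[314.80729613 207.71195083] [314.49596454 213.04382916] [314.56599374 209.15598933]
```

View pics/s3.png

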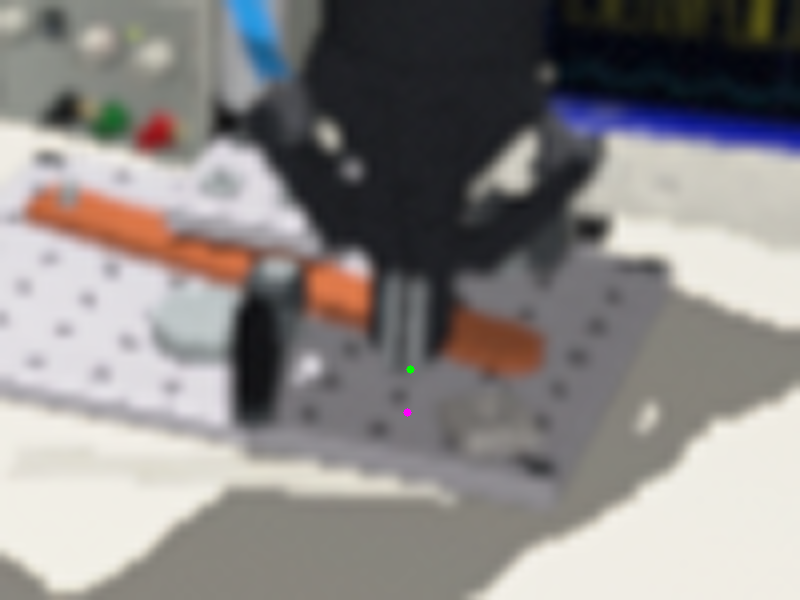

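The side view shows the tip bottom at about (410,360), level with the reported TCP at (410,370). That's roughly 20 mm higher than the spec says, so I'll go on down by feel.

Emit:
play_rows(
  steps=[0,0,0.001,0,0,0,0.002,0,0,0,0.003,0,0,0,0.003,0],
)

```text
time: 7.7
tool_pos: [0.5791, -0.0975, 0.0138]
tcp_rot: [0.201, -3.135, -0.0]
wrist_force: [-0.2, 0.0, -0.1]
width: 0.001
grip_force: 0.0
```

Emit:
play_rows(
  steps=[0,0,0.001,0,0,0,0.002,0,0,0,0.002,0],
)

```text
time: 8.07
tool_pos: [0.5791, -0.0975, 0.0119]
tcp_rot: [0.201, -3.135, -0.0]
wrist_force: [-0.2, -0.0, 0.4]
width: -0.004
grip_force: 0.0
```

Emit:
play_rows(
  steps=[0,0,0.001,0,0,0,0.002,0,0,0,0.002,0],
)

```text
time: 8.45
tool_pos: [0.5791, -0.0975, 0.0099]
tcp_rot: [0.201, -3.135, -0.0]
wrist_force: [-0.3, -0.2, -0.3]
width: -0.003
grip_force: 0.0
```

Emit:
play_rows(
  steps=[0,0,0.001,0,0,0,0.002,0,0,0,0.002,0],
)

```text
time: 8.82
tool_pos: [0.5793, -0.0975, 0.0081]
tcp_rot: [-0.201, 3.135, -0.0]
wrist_force: [-0.2, -0.1, 0.3]
width: -0.003
grip_force: 0.4
```

Emit:
play_rows(
  steps=[0,0,0.0005,0,0,0,0.001,0,0,0,0.001,0],
)

```text
time: 9.2
tool_pos: [0.5793, -0.0976, 0.008]
tcp_rot: [0.201, -3.135, -0.0]
wrist_force: [-3.8, -0.1, 7.7]
width: 0.001
grip_force: 3.9
```

Emit:
play_rows(
  steps=[0,0,0.0005,0,0,0,0.001,0,0,0,0.001,0],
)

```text
time: 9.57
tool_pos: [0.5794, -0.0976, 0.008]
tcp_rot: [0.201, -3.135, -0.0]
wrist_force: [-6.0, 1.2, 14.5]
width: -0.0
grip_force: 7.1
```

Run:
```python
from h import *; from workcell import bot
s=bot.read_state(); print(s["tool_pos"],s["wrist_force"],fj(s))
c=bot.read_camera("scene");im=cv2.resize(c["pixels"][165:237,264:364],None,fx=8,fy=8,interpolation=cv2.INTER_CUBIC)
cv2.imwrite("pics/s4.png",im)
g=cv2.cvtColor(c["pixels"],cv2.COLOR_BGR2GRAY); print(g[198:222,308:322])
```

```text
[ 0.57935487 -0.09758794  0.00802582] [-6.0186543   1.16464512 14.49975549] (array([-1.93, -5.82]), array([155.7, -74.2]))
[[145 125  72  38  46  49  39  36  37  34  30  31  32  36]
 [143 127  77  54  74  77  58  62  60  43  32  32  35  46]
 [128 113  72  66  96  98  75  88  88  57  34  34  41  59]
 [100  87  57  66 103 104  81 100 103  64  35  33  47  69]
 [100  85  56  67 103 105  84 106 106  64  34  33  51  73]
 [110  96  59  69 106 105  88 112 105  63  33  34  52  75]
 [107  99  60  75 111 104  88 113 105  63  34  35  54  77]
 [ 94  96  61  75 109  96  86 113 105  61  33  38  61  85]
 [101  97  62  75 108  95  86 113 103  57  32  45  73  90]
 [115 104  71  80 109  96  89 112 102  56  38  64  93 105]
 [120 113  95  98 111  96  89 112  99  57  54  87 111 118]
 [121 119 117 117 113  91  87 112 102  75  81 105 117 119]
 [119 120 120 120 109  80  84 111 109 100 107 116 118 118]
 [118 119 119 117 106  83  89 112 115 114 116 115 115 113]
 [119 119 119 118 113 103 106 116 116 117 113 109 110 110]
 [118 118 117 117 117 117 117 118 118 117 110 107 110 111]
 [118 115 108 105 111 118 120 118 119 117 110 105 107 111]
 [119 112  96  86 101 115 118 118 118 117 113 103 104 109]
 [123 117 104  98 106 116 117 117 118 117 112 100  95 106]
 [134 131 127 124 122 121 120 120 119 117 113 101  93 107]
 [143 143 143 140 135 132 130 128 127 123 120 113 107 113]
 [146 142 141 142 142 141 142 141 139 135 131 128 126 125]
 [168 147 142 145 147 146 142 141 141 141 141 142 141 138]
 [203 179 174 177 178 169 148 143 145 147 145 141 141 142]]
```

Contact is at TCP z = 0.008, so the tip bottom sits at TCP z + 4 mm. I'll raise the tips to about 3 mm above the plate and push.

Emit:
play_rows(
  steps=[0,0,-0.005,0,-0.004,0,-0.005,0,-0.008,0,-0.005,0,-0.012,0,-0.005,0,-0.016,0,-0.005,0,-0.02,0,-0.005,0,-0.024,0,-0.005,0,-0.028,0,-0.005,0,-0.03,0,-0.005,0,-0.03,0,-0.005,0],
)

```text
time: 10.88
tool_pos: [0.6094, -0.0936, 0.0111]
tcp_rot: [-0.201, 3.135, 0.0]
wrist_force: [-0.7, -0.7, -0.2]
width: 0.0
grip_force: 0.1
```

```bash
cat > bl.py <<'E'
from h import *; from workcell import bot
s=bot.read_state(); print(s["time"],s["tool_pos"].round(4),s["wrist_force"].round(1),fj(s))
c=bot.read_camera("wrist"); M=c["mtx"]
def rayf(u,v,z):
    d=(np.array([u,v])-M[:2,2])/M[0,0]; t=np.hypot(*d); d=c["R"].T@np.r_[np.sin(t)*d/t,np.cos(t)]; o=-c["R"].T@c["t"]; return o+d*(z-o[2])/d[2]
m=cv2.inRange(cv2.cvtColor(c["pixels"],cv2.COLOR_BGR2HSV),(3,120,60),(16,255,255))
n,l,st,_=cv2.connectedComponentsWithStats(m)
for i in range(1,n):
    if st[i,4]>60:
        p=np.argwhere(l==i)[:,::-1]; J=np.array([JR.T@(rayf(u,v,.02)[:2]-JO)*1e3 for u,v in p]); print(st[i,4],"min",J.min(0).round(),"max",J.max(0).round(),"at xmax y",J[J[:,0].argmax()].round(1))
E
python3 bl.py
```

```text
10.875 [ 0.6094 -0.0936  0.0111] [-0.7 -0.7 -0.2] (array([ 0.62, -0.82]), array([155.6, -43.9]))
425 min [172. -39.] max [191. -29.] at xmax y [191.4 -34.5]
98 min [125. -33.] max [135. -29.] at xmax y [134.7 -33.2]
2408 min [-13. -29.] max [105.  13.] at xmax y [104.5 -28.9]
99 min [102. -10.] max [108.  -1.] at xmax y [107.8  -5.4]
```

The blank is moving now. I'll carry on, slower near the stop.

Emit:
play_rows(
  steps=[-0.003,0,0,0,-0.006,0,0,0,-0.009,0,0,0,-0.011,0,0,0,-0.013,0,0,0,-0.013,0,0,0],
)

```text
time: 11.68
tool_pos: [0.6223, -0.0919, 0.0111]
tcp_rot: [-0.201, 3.135, 0.0]
wrist_force: [0.0, -1.0, -0.7]
width: -0.002
grip_force: 0.1
```

```bash
python3 bl.py
```

```text
11.675 [ 0.6223 -0.0919  0.0111] [ 0.  -1.  -0.7] (array([ 0.99, -0.12]), array([155.5, -30.9]))
2335 min [-13. -22.] max [136.  13.] at xmax y [135.8 -22.1]
343 min [172. -24.] max [191. -16.] at xmax y [191.4 -21.5]
```

Emit:
play_rows(
  steps=[-0.001,0,0,0,-0.002,0,0,0,-0.003,0,0,0,-0.003,0,0,0],
)

```text
time: 12.22
tool_pos: [0.6251, -0.0917, 0.011]
tcp_rot: [-0.201, 3.135, -0.0]
wrist_force: [-0.8, 0.3, 0.5]
width: -0.001
grip_force: 0.4
```

Emit:
play_rows(
  steps=[-0.001,0,0,0,-0.002,0,0,0,-0.003,0,0,0,-0.003,0,0,0],
)

```text
time: 12.72
tool_pos: [0.6281, -0.0912, 0.011]
tcp_rot: [-0.201, 3.135, 0.0]
wrist_force: [-0.7, -1.1, 0.7]
width: -0.001
grip_force: 0.3
```

Emit:
play_rows(
  steps=[-0.001,0,0,0,-0.002,0,0,0,-0.003,0,0,0,-0.003,0,0,0],
)

```text
time: 13.22
tool_pos: [0.631, -0.0908, 0.011]
tcp_rot: [-0.201, 3.135, 0.0]
wrist_force: [-0.9, -0.5, -0.0]
width: 0.0
grip_force: 0.3
```

Emit:
play_rows(
  steps=[-0.0007,0,0,0,-0.0014,0,0,0,-0.002,0,0,0,-0.002,0,0,0],
)

```text
time: 13.72
tool_pos: [0.6329, -0.0906, 0.011]
tcp_rot: [-0.201, 3.135, 0.0]
wrist_force: [0.1, -0.6, -0.1]
width: 0.005
grip_force: 0.5
```

Emit:
play_rows(
  steps=[-0.0007,0,0,0,-0.0014,0,0,0,-0.002,0,0,0,-0.002,0,0,0],
)

```text
time: 14.22
tool_pos: [0.6349, -0.0903, 0.011]
tcp_rot: [-0.201, 3.135, 0.0]
wrist_force: [-1.2, -0.9, 0.5]
width: 0.003
grip_force: 0.4
```

```bash
python3 bl.py
```

```text
14.225 [ 0.6349 -0.0903  0.011 ] [-1.2 -0.9  0.5] (array([ 0.7 , -1.29]), array([155.6, -18.2]))
1446 min [-12. -16.] max [36. 13.] at xmax y [ 36.  -14.1]
682 min [102. -13.] max [138.  -2.] at xmax y [138.  -11.1]
228 min [174. -10.] max [189.  -3.] at xmax y [188.7  -8.3]
```

Emit:
play_rows(
  steps=[-0.0005,0,0,0,-0.001,0,0,0,-0.0015,0,0,0,-0.0015,0,0,0],
)

```text
time: 14.78
tool_pos: [0.6357, -0.0902, 0.0109]
tcp_rot: [0.201, -3.134, -0.0]
wrist_force: [-3.1, -1.3, 1.4]
width: 0.001
grip_force: 1.9
```

Emit:
play_rows(
  steps=[-0.0005,0,0,0,-0.001,0,0,0,-0.0015,0,0,0,-0.0015,0,0,0],
)

```text
time: 15.28
tool_pos: [0.6359, -0.0902, 0.0108]
tcp_rot: [0.201, -3.131, -0.0]
wrist_force: [-7.7, -2.2, 4.5]
width: -0.001
grip_force: 3.9
```

The stop is felt at 8 N. I'll back off, lift, set the jaws part open and go over the handle.

Emit:
play_rows(
  steps=[0.005,0,0,0,0.012,0,0,0,0.016,0,-0.01,0,0.02,0,-0.05,0,0.02,0,-0.085,0,0.02,0,-0.085,0],
  jaw=255,
)

```text
time: 16.02
tool_pos: [0.6215, -0.0931, 0.1011]
tcp_rot: [-0.201, 3.126, -0.003]
wrist_force: [-0.0, -0.4, -0.1]
width: 0.002
grip_force: 0.0
```

```bash
python3 - <<'E'
from h import *; from workcell import bot
s=bot.read_state(); print(s["time"],s["tool_pos"],fj(s),s["q"].round(2))
phi=-1.363
print(rel(s,100+85*np.cos(phi),-53.5+85*np.sin(phi),95,TH+phi-np.pi/2))
t=bot.read_camera("top"); cv2.imwrite("pics/t5.png",cv2.resize(t["pixels"][120:205,235:345],None,fx=7,fy=7,interpolation=cv2.INTER_CUBIC))
E
python3 bl.py
```

```text
16.025 [ 0.62152039 -0.09310875  0.10113342] (array([ 0.43, -0.07]), array([156.6, -31.8])) [-0.19  0.28  1.83  0.    1.02 -1.89]
(array([104.9,  39.1,   5.1]), np.float64(-0.208))
16.075 [ 0.6198 -0.0928  0.0988] [-0.8 -0.9 -1. ] (array([ 0.83, -0.94]), array([156.1, -33.4]))
170 min [397. -81.] max [423. -62.] at xmax y [422.9 -65.9]
519 min [358. -59.] max [401. -25.] at xmax y [401.4 -47.4]
1106 min [-13. -15.] max [36. 14.] at xmax y [ 36.1 -12.8]
1140 min [103. -11.] max [144.  17.] at xmax y [143.6  -8.6]
659 min [167.  -8.] max [198.  19.] at xmax y [197.8   9. ]
```

Emit:
play_rows(
  steps=[0.055,0.02,0,-0.1,0.103,0.038,0,-0.208,0.103,0.038,0,-0.208,0.103,0.038,0,-0.208,0.103,0.038,0,-0.208],
  jaw=140,
)

```text
time: 16.75
tool_pos: [0.5124, -0.0683, 0.0963]
tcp_rot: [-0.525, 3.096, -0.001]
wrist_force: [0.2, -0.2, -0.1]
width: 0.449
grip_force: 0.0
```

Run:
```python
from h import *; from workcell import bot
s=bot.read_state(); print(s["time"],s["tool_pos"],s["width"],fj(s),s["q"].round(2))
phi=-1.363
print(rel(s,100+85*np.cos(phi),-53.5+85*np.sin(phi),34,TH+phi-np.pi/2))
c=bot.read_camera("wrist"); cv2.imwrite("pics/w6.png",c["pixels"])
```

```text
16.75 [ 0.51237283 -0.06833228  0.09625401] 0.4491699312806542 (array([0.27, 0.21]), array([ 118.1, -136.9])) [-0.18  0.09  2.07 -0.    0.98 -2.09]
(array([-0.2,  0.5, 62.3]), np.float64(-0.0))
```

View pics/w6.png

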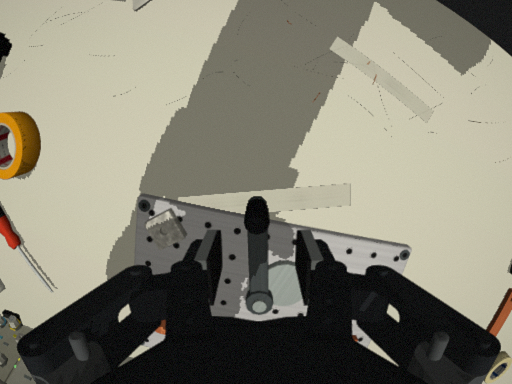

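The handle at (257,212) is centred between the open fingers at columns 215 and 303, so I'll descend.

Emit:
play_rows(
  steps=[0,0,0.02,0,0,0,0.04,0,0,0,0.052,0,0,0,0.058,0,0,0,0.058,0,0,0,0.058,0],
)

```text
time: 17.55
tool_pos: [0.5117, -0.0682, 0.0387]
tcp_rot: [-0.525, 3.096, -0.001]
wrist_force: [-0.3, 0.6, 0.3]
width: 0.45
grip_force: 0.0
```

```bash
cat > arc.py <<'E'
import sys
from h import *; from workcell import bot
s=bot.read_state(); R=Ro.from_rotvec(s["tcp_rot"]).as_matrix(); f,p=fj(s)
d=p-[100,-53.5]; ph=np.arctan2(d[1],d[0]); print("t",s["time"],"z",s["tool_pos"][2].round(4),"radius",np.hypot(*d).round(1),"camTCP",((-1.047-ph)%6.283).round(3),"tang,rad F",(f@[np.sin(ph),-np.cos(ph)]).round(1),(f@[np.cos(ph),np.sin(ph)]).round(1),"q",s["q"].round(2),s["width"])
for a in map(float,sys.argv[1:]):
    q=-1.047-a; r,t=rel(s,100+85*np.cos(q),-53.5+85*np.sin(q),36,TH+q-np.pi/2); print(a,(r/1e3).round(4).tolist(),t)
E
python3 arc.py .45 .6 .75 .9 1.05 1.2 1.35 1.5
```

```text
t 17.55 z 0.0387 radius 86.0 camTCP 0.315 tang,rad F 0.7 0.1 q [-0.18  0.16  2.11  0.    0.87 -2.09] 0.4496424300077549
0.45 [-0.0017, 0.0114, 0.0027] 0.134
0.6 [-0.0043, 0.0239, 0.0027] 0.284
0.75 [-0.0088, 0.0358, 0.0027] 0.434
0.9 [-0.015, 0.0469, 0.0027] 0.584
1.05 [-0.0228, 0.057, 0.0027] 0.734
1.2 [-0.032, 0.0658, 0.0027] 0.884
1.35 [-0.0424, 0.0731, 0.0027] 1.034
1.5 [-0.0538, 0.0788, 0.0027] 1.184
```

Emit:
play_rows(
  steps=[-0.0017,0.0114,0.001,0.134,-0.0043,0.0239,0.001,0.284,-0.0088,0.0358,0.001,0.434,-0.015,0.0469,0.001,0.584,-0.0228,0.057,0.001,0.734,-0.032,0.0658,0.001,0.884,-0.0424,0.0731,0.001,1.034,-0.0424,0.0731,0.001,1.034],
)

```text
time: 18.55
tool_pos: [0.5276, 0.0153, 0.0378]
tcp_rot: [1.07, 2.952, 0.001]
wrist_force: [0.3, 0.3, -0.5]
width: 0.449
grip_force: 0.0
```

```bash
python3 arc.py 1.43 1.5 1.57 1.64
```

```text
t 18.55 z 0.0378 radius 85.2 camTCP 1.354 tang,rad F 0.5 -0.0 q [-0.02  0.19  2.08  0.    0.87 -0.89] 0.44871125668172923
1.43 [-0.0005, 0.0065, 0.0018] 0.082
1.5 [-0.0012, 0.0124, 0.0018] 0.152
1.57 [-0.0023, 0.0182, 0.0018] 0.222
1.64 [-0.0038, 0.024, 0.0018] 0.292
```

Emit:
play_rows(
  steps=[-0.0005,0.0065,0,0.082,-0.0012,0.0124,0,0.152],
)

```text
time: 18.8
tool_pos: [0.5351, 0.0229, 0.0374]
tcp_rot: [-1.293, -2.863, 0.002]
wrist_force: [-2.9, -3.9, 2.1]
width: 0.449
grip_force: 2.1
```

```bash
python3 arc.py 1.57 1.64
python3 - <<'E'
from workcell import bot
import cv2
c=bot.read_camera("wrist"); cv2.imwrite("pics/w7.png",c["pixels"])
E
```

```text
t 18.8 z 0.0374 radius 85.1 camTCP 1.48 tang,rad F -4.8 -0.9 q [-0.    0.2   2.07 -0.    0.88 -0.72] 0.44884711468360977
1.57 [-0.0003, 0.0077, 0.0014] 0.069
1.64 [-0.0009, 0.0136, 0.0014] 0.139
```

View pics/w7.png

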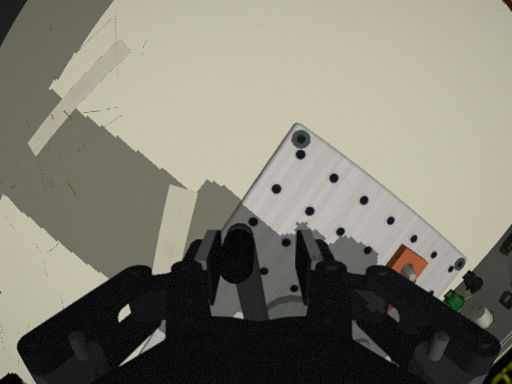

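The handle at (238,255) rides on the trailing finger with about 4.8 N of drag, as expected. I'll continue by feel.

Emit:
play_rows(
  steps=[-0.0003,0.0077,0,0.069,-0.0009,0.0136,0,0.139,-0.0015,0.017,0,0.18],
)

```text
time: 19.23
tool_pos: [0.5482, 0.0334, 0.037]
tcp_rot: [-1.543, -2.734, 0.002]
wrist_force: [-3.6, -2.5, 3.3]
width: 0.451
grip_force: 2.2
```

```bash
python3 arc.py 1.7 1.74 1.78 1.82
```

```text
t 19.225 z 0.037 radius 85.6 camTCP 1.676 tang,rad F -4.4 -0.3 q [ 0.02  0.23  2.04 -0.    0.88 -0.53] 0.4512965590919779
1.7 [-0.0006, 0.0021, 0.001] 0.02
1.74 [-0.0008, 0.0055, 0.001] 0.06
1.78 [-0.001, 0.0089, 0.001] 0.1
1.82 [-0.0014, 0.0123, 0.001] 0.14
```

Emit:
play_rows(
  steps=[-0.0007,0.004,0,0.045,-0.001,0.0089,0,0.1],
)

```text
time: 19.48
tool_pos: [0.5556, 0.0373, 0.0368]
tcp_rot: [-1.678, -2.652, 0.003]
wrist_force: [-4.6, -1.4, 2.8]
width: 0.452
grip_force: 2.3
```

Emit:
play_rows(
  steps=[-0.0002,0.004,0,0.047,-0.0004,0.008,0,0.094],
)

```text
time: 19.73
tool_pos: [0.563, 0.0405, 0.0368]
tcp_rot: [-1.8, -2.571, 0.003]
wrist_force: [-4.6, -0.7, 2.9]
width: 0.452
grip_force: 2.3
```

```bash
python3 arc.py 1.9 1.95 2.0 2.05
```

```text
t 19.725 z 0.0368 radius 85.5 camTCP 1.868 tang,rad F -4.5 0.9 q [ 0.03  0.25  2.    0.    0.89 -0.32] 0.45182788106189714
1.9 [-0.0005, 0.0027, 0.0008] 0.026
1.95 [-0.0008, 0.0069, 0.0007] 0.076
2.0 [-0.0012, 0.0112, 0.0007] 0.126
2.05 [-0.0018, 0.0154, 0.0007] 0.176
```

Emit:
play_rows(
  steps=[-0.0006,0.005,0,0.05,-0.0011,0.01,0,0.11],
)

```text
time: 19.98
tool_pos: [0.5724, 0.0432, 0.0366]
tcp_rot: [-1.939, -2.466, 0.003]
wrist_force: [-5.7, 0.7, 3.2]
width: 0.451
grip_force: 2.4
```

```bash
python3 arc.py 2.02 2.06 2.1
```

```text
t 19.975 z 0.0366 radius 85.3 camTCP 1.983 tang,rad F -5.3 2.0 q [ 0.03  0.27  1.98  0.    0.9  -0.21] 0.45138313409008884
2.02 [-0.0004, 0.0032, 0.0005] 0.035
2.06 [-0.0006, 0.0066, 0.0005] 0.075
2.1 [-0.0009, 0.01, 0.0005] 0.115
```

Emit:
play_rows(
  steps=[-0.0004,0.0025,0,0.03,-0.0005,0.005,0,0.06],
)

```text
time: 20.23
tool_pos: [0.5774, 0.044, 0.0365]
tcp_rot: [-2.011, -2.408, 0.003]
wrist_force: [-5.3, 1.1, 2.5]
width: 0.453
grip_force: 2.4
```

```bash
python3 arc.py 2.08 2.12 2.16
```

```text
t 20.225 z 0.0365 radius 85.1 camTCP 2.042 tang,rad F -5.0 2.0 q [ 0.03  0.28  1.97  0.    0.9  -0.15] 0.45305113116431633
2.08 [-0.0002, 0.0033, 0.0005] 0.036
2.12 [-0.0004, 0.0067, 0.0004] 0.076
2.16 [-0.0007, 0.01, 0.0004] 0.116
```

Emit:
play_rows(
  steps=[-0.0002,0.0025,0,0.03,-0.0003,0.005,0,0.06],
)

```text
time: 20.48
tool_pos: [0.5823, 0.0447, 0.0364]
tcp_rot: [-2.083, -2.346, 0.003]
wrist_force: [-5.2, 2.3, 2.6]
width: 0.452
grip_force: 2.4
```

```bash
python3 arc.py 2.15 2.2
```

```text
t 20.475 z 0.0364 radius 85.1 camTCP 2.1 tang,rad F -4.8 3.0 q [ 0.03  0.29  1.96  0.    0.9  -0.09] 0.451660222821206
2.15 [-0.0002, 0.0042, 0.0004] 0.046
2.2 [-0.0005, 0.0085, 0.0004] 0.096
```

Emit:
play_rows(
  steps=[-0.0002,0.0025,0,0.03,-0.0003,0.005,0,0.056],
)

```text
time: 20.72
tool_pos: [0.5873, 0.0452, 0.0364]
tcp_rot: [-2.147, -2.287, 0.003]
wrist_force: [-4.9, 2.8, 2.5]
width: 0.451
grip_force: 2.5
```

```bash
python3 arc.py 2.2 2.24
```

```text
t 20.725 z 0.0364 radius 85.1 camTCP 2.159 tang,rad F -4.7 3.1 q [ 0.03  0.29  1.95  0.    0.9  -0.03] 0.45107270526556115
2.2 [-0.0002, 0.0035, 0.0004] 0.04
2.24 [-0.0004, 0.0069, 0.0004] 0.08
```

Emit:
play_rows(
  steps=[-0.0002,0.002,0,0.024,-0.0003,0.004,0,0.047],
)

```text
time: 20.98
tool_pos: [0.5913, 0.0453, 0.0364]
tcp_rot: [-2.2, -2.236, 0.003]
wrist_force: [-4.4, 3.4, 2.0]
width: 0.451
grip_force: 2.5
```

```bash
python3 arc.py 2.24 2.28
```

```text
t 20.975 z 0.0364 radius 85.0 camTCP 2.206 tang,rad F -4.3 3.4 q [0.03 0.3  1.94 0.   0.91 0.02] 0.4513425223401018
2.24 [-0.0001, 0.0029, 0.0004] 0.033
2.28 [-0.0002, 0.0063, 0.0004] 0.073
```

Emit:
play_rows(
  steps=[-0.0001,0.002,0,0.024,-0.0002,0.004,0,0.047],
)

```text
time: 21.22
tool_pos: [0.5953, 0.0452, 0.0364]
tcp_rot: [-2.252, -2.183, 0.003]
wrist_force: [-4.7, 3.4, 2.0]
width: 0.448
grip_force: 2.7
```

```bash
python3 arc.py 2.29 2.33
```

```text
t 21.225 z 0.0364 radius 85.0 camTCP 2.254 tang,rad F -4.8 3.2 q [0.03 0.31 1.93 0.   0.91 0.06] 0.44848661274006324
2.29 [-0.0001, 0.0031, 0.0004] 0.036
2.33 [-0.0003, 0.0065, 0.0004] 0.076
```

Emit:
play_rows(
  steps=[-0.0001,0.002,0,0.024,-0.0003,0.004,0,0.047],
)

```text
time: 21.48
tool_pos: [0.599, 0.045, 0.0364]
tcp_rot: [-2.303, -2.129, 0.003]
wrist_force: [-5.3, 4.9, 2.6]
width: 0.452
grip_force: 3.0
```

```bash
python3 arc.py 2.34 2.38
```

```text
t 21.475 z 0.0364 radius 84.9 camTCP 2.297 tang,rad F -5.6 4.5 q [0.03 0.31 1.92 0.   0.91 0.11] 0.4524179842789325
2.34 [-0.0, 0.0036, 0.0004] 0.039
2.38 [-0.0002, 0.007, 0.0003] 0.079
```

Emit:
play_rows(
  steps=[0,0.0015,0,0.018,0,0.003,0,0.035],
)

```text
time: 21.72
tool_pos: [0.6017, 0.0448, 0.0363]
tcp_rot: [-2.339, -2.089, 0.005]
wrist_force: [-6.5, 3.5, 3.1]
width: 0.45
grip_force: 3.7
```

```bash
python3 arc.py 2.36
```

```text
t 21.725 z 0.0363 radius 84.9 camTCP 2.329 tang,rad F -6.8 2.8 q [0.03 0.32 1.92 0.   0.91 0.14] 0.4497179910476387
2.36 [0.0, 0.0027, 0.0003] 0.024
```

Emit:
play_rows(
  steps=[0,0.0015,0,0.015,0,0.003,0,0.03],
)

```text
time: 21.98
tool_pos: [0.6038, 0.0445, 0.0362]
tcp_rot: [-2.369, -2.053, 0.007]
wrist_force: [-8.7, 4.5, 6.1]
width: 0.452
grip_force: 4.9
```

```bash
python3 arc.py 2.4
```

```text
t 21.975 z 0.0362 radius 84.9 camTCP 2.354 tang,rad F -9.2 3.4 q [0.03 0.32 1.91 0.   0.92 0.17] 0.45183293212963926
2.4 [0.0, 0.0039, 0.0002] 0.034
```

Emit:
play_rows(
  steps=[0,0.0015,0,0.01,0,0.003,0,0.02,0,0.003,0,0.02],
)

```text
time: 22.35
tool_pos: [0.606, 0.0443, 0.0362]
tcp_rot: [-2.388, -2.029, 0.008]
wrist_force: [-10.6, 4.3, 5.2]
width: 0.45
grip_force: 5.6
```

```bash
python3 arc.py
```

```text
t 22.35 z 0.0362 radius 85.0 camTCP 2.379 tang,rad F -11.1 2.6 q [0.03 0.33 1.91 0.   0.92 0.19] 0.45044209969003746
```

Emit:
play_rows(
  steps=[0,0.0015,0,0.01,0,0.003,0,0.02,0,0.003,0,0.02],
)

```text
time: 22.72
tool_pos: [0.608, 0.044, 0.0361]
tcp_rot: [-2.407, -2.004, 0.011]
wrist_force: [-12.9, 5.3, 8.4]
width: 0.449
grip_force: 6.8
```

```bash
python3 arc.py
```

```text
t 22.725 z 0.0361 radius 85.1 camTCP 2.404 tang,rad F -13.6 2.9 q [0.03 0.33 1.9  0.   0.92 0.21] 0.44861734843348944
```

Emit:
play_rows(
  steps=[0,0.0015,0,0.01,0,0.003,0,0.02,0,0.003,0,0.02],
)

```text
time: 23.1
tool_pos: [0.6104, 0.0437, 0.0361]
tcp_rot: [-2.427, -1.979, 0.012]
wrist_force: [-14.3, 6.0, 9.4]
width: 0.45
grip_force: 7.5
```

```bash
python3 arc.py
```

```text
t 23.1 z 0.0361 radius 85.3 camTCP 2.431 tang,rad F -15.3 2.9 q [0.03 0.34 1.89 0.   0.92 0.23] 0.45042313748035934
```

Emit:
play_rows(
  steps=[0,0.0015,0,0.01,0,0.003,0,0.02,0,0.0035,0,0.02],
)

```text
time: 23.48
tool_pos: [0.6123, 0.0433, 0.0359]
tcp_rot: [-2.445, -1.953, 0.016]
wrist_force: [-17.4, 7.2, 12.8]
width: 0.448
grip_force: 9.9
```

```bash
python3 arc.py
```

```text
t 23.475 z 0.0359 radius 85.4 camTCP 2.455 tang,rad F -18.6 3.1 q [0.03 0.34 1.89 0.01 0.93 0.25] 0.44826807854095585
```

It clamps at 18.6 N. I'll ease back to centre the handle in the gap, then lift away.

Emit:
play_rows(
  steps=[0,-0.003,0,0,0,-0.007,0,0,0,-0.011,0,0,0,-0.014,0,0,0,-0.014,0,0],
)

```text
time: 24.1
tool_pos: [0.6066, 0.044, 0.0372]
tcp_rot: [2.456, 1.958, 0.001]
wrist_force: [-0.1, -0.1, 1.0]
width: 0.447
grip_force: 0.0
```

```bash
python3 arc.py
```

```text
t 24.1 z 0.0372 radius 84.9 camTCP 2.387 tang,rad F -0.1 -0.1 q [ 0.03  0.32  1.91 -0.    0.91  0.26] 0.4470989977900432
```

Emit:
play_rows(
  steps=[0,-0.004,0,0,0,-0.004,-0.02,0,0,-0.004,-0.06,0,0,-0.004,-0.12,0,0,-0.004,-0.17,0,0,-0.004,-0.17,0],
)

```text
time: 24.85
tool_pos: [0.6068, 0.0453, 0.2154]
tcp_rot: [2.45, 1.953, 0.017]
wrist_force: [0.5, 0.7, -1.1]
width: 0.45
grip_force: 0.0
```

Emit:
play_rows(
  steps=[-0.04,-0.1,0,0,-0.08,-0.16,0,0,-0.08,-0.16,0,0,-0.08,-0.16,0,0],
)

```text
time: 25.35
tool_pos: [0.4245, 0.0024, 0.2059]
tcp_rot: [-2.457, -1.956, 0.003]
wrist_force: [0.8, 0.1, 0.5]
width: 0.451
grip_force: 0.0
```

Run:
```python
from workcell import bot
import cv2
s=bot.read_state(); print(s["time"],s["tool_pos"],s["wrist_force"])
t=bot.read_camera("top"); cv2.imwrite("pics/t8.png",cv2.resize(t["pixels"][120:205,235:345],None,fx=7,fy=7,interpolation=cv2.INTER_CUBIC))
```

```text
25.35 [0.42453071 0.00235285 0.20591145] [0.77831409 0.09905269 0.45751928]
```

View pics/t8.png

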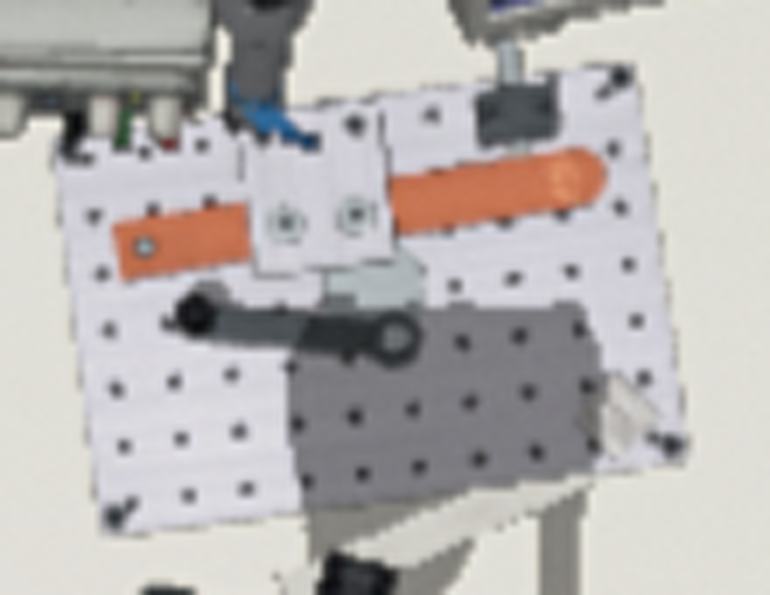

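The blank lies against the stop near (517,150), on its pin at (145,245). The cam disc bears on its edge, the lever is closed with the handle at (197,313), and the arm is clear. I'll hand it in.

```bash
python3 -c "
from workcell import bot
print(bot.finish_job())"
```

```text
the job is handed in; nothing more can be done
None
```

The blank is home against the stop screw and on its pin, the cam is clamped on its edge at about 18.6 N at the handle, the arm is clear, and the job was handed in at about 25 s; no verdict came back.

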